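# Check a belt grinder's tension arm and hold it down for a belt change

### The arm

A 7-joint arm with a two-finger parallel gripper is mounted at the origin on the work surface. World frame = base frame: x ahead of the robot, y to its left, z up, the work surface at z = 0. Lengths are in m, angles in rad, forces in N, time in s.
With the tool pointing down it reaches from about 0.425 to 0.875 m from the base axis. Payload 4.7 kg.
Tool frame: the origin (TCP) lies at the very end of the fingers, on their centre line; the grasp point (between the pads) lies 19 mm behind it (ctrl.grip_depth is the distance from the TCP to the grasp point, in m); z points along the fingers, y is the line along which they close (so a half turn about z gives the same grasp; the last joint's range is limited). The gripper opens to 87 mm and grips with 3 to 60 N. Pads are 19 mm wide; open, the fingers measure 117 mm over their backs; the gripper's body (75 mm by 190 mm) begins 51 mm behind the grasp point.
Start: joints at [-1.097, 0.321, -0.07, 1.45, 0.023, 1.371, -0.057], TCP at [0.288, 0.582, 0.223] pointing down, gripper open.
Joint ranges: [-2.86, 2.86], [-0.3, 2.09], [-1.38, 1.24], [0.06, 2.45], [-1.56, 4.7], [0.09, 2.05], [-2.69, 2.69]. Speed limits (rad/s): [2.57, 2.57, 3.14, 3.14, 3.14, 3.14, 3.14].

### API

Orientations are given as a unit quaternion [x, y, z, w].
In Python, from plant import ctrl, cams gives the robot as it stands. The module is installed in compiled form; this text tells all that it offers.
- The arm moves only by the tool send_rows, never from a script. Its argument "rows" is a list of rows, each a list of 5 numbers: the closure in counts, from 0 (fully open) to 255 (shut), then the shift along the tool's x, y, z each as a share of 0.25 m, from -1 to 1, then the turn about the tool's z as a share of 0.5 rad, from -1 to 1. A call has 1 to 12 rows; each row is the pose to reach, as a shift and turn from the pose commanded when the call began, along the tool's axes at that moment; what a row does not reach only later rows make up. A row lasts 1/8 s, in which the tool goes at most 62.5 mm and 10.7 degrees, less where a joint would pass 70% of its speed; a pose out of reach is approached as far as the arm can. A call with a number of a shift or a turn outside -1 to 1 is refused whole. A call with a gripper value outside its range is refused whole. The fingers move at their own pace and stop on an object; the grip force is fixed at half the most. Time passes only in rows, so rows that repeat a pose let the fingers close. It gives the time, the measured TCP pose, the force, the opening and the grip force at its end, in the units of the state.
- ctrl.read_state(): the state, without advancing time (a new reading comes with each control period).
- cams.snapshot(name): name is "scene" or "top"; returns (picture, depth): 400x640x3 uint8, blue, green, red; 400x640 float32, m along the optical axis (not along the pixel's ray), 0 where there is no reading.
- cams.camera_model(name): a dict with "intrinsics" (3x3 intrinsics, pixels), "R" (3x3) and "t" (3): a world point X has camera coordinates R X + t. Camera axes: x right, y down, z forward; pixel columns grow to the right and rows downward; lengths in m; the calibration is good to about 2 mm. A picture is of the moment at which its call begins. camera_model takes no time and is no camera call.
- ctrl.finish_job(): hands the job in; it is judged then, once.
The state is a dict: "time_s": time; "joint_positions": joint angles; "joint_vel": joint speeds; "tau": joint torques, N m; "position": TCP position; "tcp_rot": TCP orientation; "ft_force": force on the tool from outside, world axes, zero at the start; "wrist_torque": the same for the moment, N m; "grip_width": finger opening in m; "gripper_force": force on a finger pad.
Only numpy, scipy, OpenCV 4.12 (cv2) and the standard library are available. Lean on these libraries where they do the work, as an engineer would, in place of code of your own. Each camera call takes 0.05 s, during which the arm holds its last target. There are 200 camera calls.

### The job

The belt is off this bench belt grinder and a mate is waiting to slip a new one over its wheels. Take the sprung tension arm by its side handle and first check that it moves freely: press it about half way down, stopping short of the ratchet click, and ease it slowly back up to its rest, never letting it fly up. Then push it down past the click, all the way to its stop, and finish there still holding it down by the handle (the catch alone does not give enough slack), leaving the other things on the bench where they lie.

Things in the scene. Friction and masses are not known exactly. Their poses are not given: they have to be found in the camera images.
- grinder: Bench belt grinder bolted to the bench, 410 mm long, 280 mm high; grey plate, green motor, bare steel. Origin at bench level under the machine. Its -x end has platen, work rest and the tension arm's handle, its +x end the ratchet; the -y side carries the bare belt wheels, the +y side the motor (to 190 mm in y, 195 mm high). z up.
- handle: Round black rubber handle (revolving sleeve) on the arm's front end, pointing out to the motor side: 24 mm diameter (28 mm end collars), 100 mm long. Origin at its middle; its y axis runs along it: jaws pinch it from above across the grinder's x. 309 mm above the bench at rest, 229 mm at the click, 202 mm at the stop. 60 mm free beside and beneath it; the arm joins its -y end.
- pivot (a point): Point on the arm's pivot axis (parallel to the grinder's y), 245 mm above the bench, at x = 90, y = 55 mm from the grinder's origin. The middle of the handle moves on a circle of radius 270 mm about it: 270 mm x cos(0.24 - angle) from it towards the grinder's -x, and 270 mm x sin(0.24 - angle) above it.
- tension_arm (a joint): Angle in rad of the sprung tension arm (flat steel bar with a 70 mm idler wheel): 0 at its upper rest, tilted up 0.24 towards the handle; grows as the handle is pressed down. At 0.30 the pawl behind the pivot clicks in by itself and then keeps the arm from going back past 0.27. Firm stop at 0.40. The spring pushes the handle up with about 5 N at rest, 14 N at the stop; let go, it flies up.
- angle_grinder: Bystander: hand-held angle grinder lying on the bench with its disc up, 300 mm long and 90 mm high. Origin under its middle.
- flap_disc: Bystander: flap disc 115 mm in diameter and 12 mm thick, flat on the bench. Origin under its centre.
- casting: Bystander: dark steel block 75 x 65 x 60 mm. Origin under its centre.
- file: Bystander: flat file with a wooden handle, 310 mm long, 28 mm high, flat on the bench. Origin under its middle.

How it is judged:
On the way, in this order (a step that is already met when the one before it is completed fails the run):
1. the tension arm is pressed about half way down by its handle (angle over 0.14) (value of joint tension_arm above 0.14 rad and contact force between handle and the fingers above 1 N), for 0.1 s.
2. the arm is eased back up to its rest (angle under 0.03) (value of joint tension_arm below 0.03 rad), for 0.2 s.
3. the arm is pushed past the click (angle over 0.31) (value of joint tension_arm above 0.31 rad), for 0.2 s.
At the end, for the whole second after the job is handed in: The fingers hold the handle down (over 3 N on it) with the arm at its stop: angle over 0.36 of 0.40 rad, well beyond 0.27 where the catch alone would keep it (value of joint tension_arm above 0.36 rad and contact force between handle and the fingers above 3 N); the arm keeps its last pose, push and grip.
It fails at once if the arm flies back up (faster than 0.7 rad/s) instead of being eased (velocity of joint tension_arm below -0.7 rad/s).
It fails at once if a bystander is moved more than 25 mm (distance of any of angle_grinder, flap_disc, casting, file from where it was at the start of the episode above 0.025 m).
It also fails if it takes over 40 s, if anything falls off the work surface, if the arm or the gripper's body presses on something with over 40 N, if the wrist force passes 120 N, or if a joint passes its speed limit or range.

## Working session

There is one attempt and no reset: what is moved stays moved. The work goes in short steps, Python scripts to look and compute and a tool call to move; the robot and the scene stay as the last step left them, time stands still between calls to the robot, and variables do not carry over. Pictures are saved under pics/ and viewed, at most 10 in all, crops included, and the job is handed in when it is done.

Besides the shell and the picture viewer there is one more tool, called in YAML: its name, and indented under it one key for each argument. send_rows: Moves the arm, as the interface text tells. Shift numbers are shares of 0.25 m and turn numbers shares of 0.5 rad, none past 1 either way. Its arguments: {"type":"object","properties":{"rows":{"type":"array","items":{"type":"array","items":{"type":"number"}}}},"required":["rows"]}

```bash
mkdir -p pics; cat > h.py <<'E'
import numpy as np,cv2
from plant import ctrl,cams
def snap(n,f):
    p,d=cams.snapshot(n); cv2.imwrite('pics/%s.png'%f,p); np.save('pics/%s.npy'%f,d); return p,d
def world(n,d):
    m=cams.camera_model(n);K=np.array(m["intrinsics"]);R=np.array(m["R"]);t=np.array(m["t"])
    v,u=np.mgrid[0:d.shape[0],0:d.shape[1]]
    c=np.stack([(u-K[0,2])/K[0,0]*d,(v-K[1,2])/K[1,1]*d,d],-1)
    W=(c-t)@R; W[d==0]=np.nan; return W
E
python3 - <<'E'
from h import *
s=ctrl.read_state();print(s['position'],s['tcp_rot'],s['grip_width'],ctrl.grip_depth)
snap('top','top0');snap('scene','scene0')
E
```

```text
[0.28824068 0.58196319 0.22143447] [ 2.27864877e-01  9.73692273e-01 -9.62357017e-04 -1.71921483e-04] 0.08709135130296887 0.0187
```

View pics/top0.png

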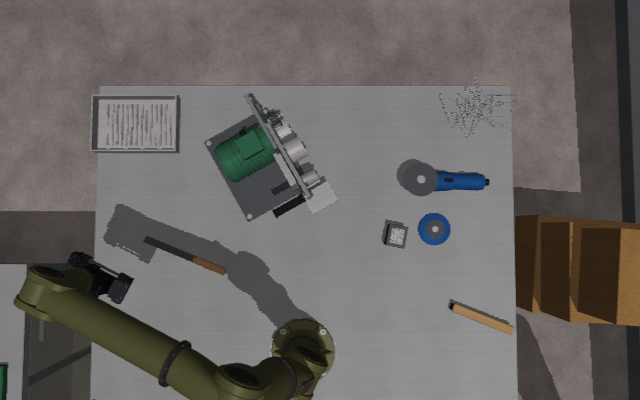

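View pics/scene0.png

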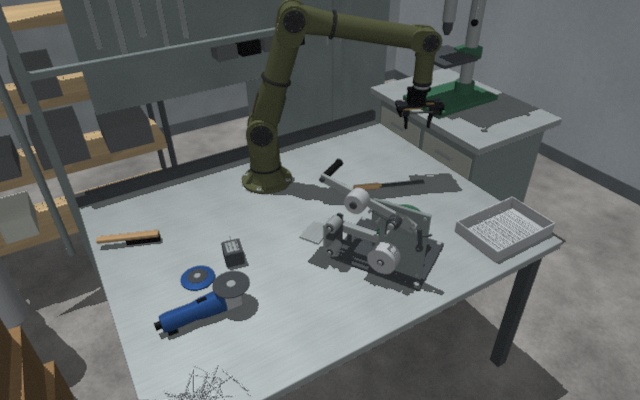

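The top view shows the grinder around (265,155), with its black handle at about (288,207) and the motor to the left. The scene view shows the handle up at (333,168), with the tension arm at rest.

```bash
python3 - <<'E'
from h import *
p=cv2.imread('pics/top0.png');W=world('top',np.load('pics/top0.npy'))
print('cam',-np.array(cams.camera_model('top')['R']).T@cams.camera_model('top')['t'])
dark=(p.max(-1)<60)
def fit(P,n):
    c=np.median(P,0);q=P[:,:2]-P[:,:2].mean(0);w,v=np.linalg.eigh(np.cov(q.T));a=v[:,1];s=q@a
    print(n,len(P),'med',c.round(4),'mid',(P[:,:2].mean(0)+a*(s.max()+s.min())/2).round(4),'axis',a.round(3),'len',np.ptp(s).round(3),'wid',np.ptp(q@v[:,0]).round(3),'zmax',P[:,2].max().round(3), 'yaw',np.arctan2(a[1],a[0]).round(3))
m=np.zeros(dark.shape,bool);m[185:225,265:310]=1
z=W[...,2]
fit(W[m&dark&(z>.28)&(z<.34)],'handle top')
ps=cv2.imread('pics/scene0.png');Ws=world('scene',np.load('pics/scene0.npy'))
m2=np.zeros(dark.shape,bool);m2[155:185,315:350]=1
zs=Ws[...,2];fit(Ws[m2&(ps.max(-1)<60)&(zs>.28)&(zs<.34)],'handle scene')
# grinder tall parts: motor (green)
g=(p[...,1].astype(int)>p[...,2]+25)&(z>.1)&(z<.22)
g[:, :200]=0;g[:,330:]=0;g[200:]=0
fit(W[g],'motor')
m3=np.zeros(dark.shape,bool);m3[85:225,200:345]=1
fit(W[m3&(z>.20)&(z<.34)&~dark&~g],'upper arm/plate')
for n,(u,v) in dict(plateL=(207,143),plateB=(249,219),cast=(397,235),fileh=(222,270),fileend=(147,239)).items(): print(n,W[v,u].round(3))
R=np.array(__import__('scipy.spatial.transform',fromlist=['Rotation']).Rotation.from_quat(ctrl.read_state()['tcp_rot']).as_matrix());print(R.round(3))
E
```

```text
cam [ 0.43374158 -0.05008359  1.66387014]
handle top 262 med [0.4964 0.0327 0.3186] mid [0.5012 0.0233] axis [-0.492  0.87 ] len 0.12 wid 0.025 zmax 0.326 yaw 2.086
handle scene 139 med [0.5071 0.0296 0.3179] mid [0.5093 0.022 ] axis [-0.487  0.873] len 0.127 wid 0.026 zmax 0.325 yaw 2.079
motor 1967 med [0.6713 0.1849 0.1567] mid [0.6713 0.1867] axis [-0.458  0.889] len 0.179 wid 0.133 zmax 0.201 yaw 2.047
upper arm/plate 1309 med [0.678  0.0443 0.2916] mid [0.6896 0.0595] axis [-0.856 -0.516] len 0.388 wid 0.183 zmax 0.328 yaw -2.599
plateL [0.733 0.346 0.014]
plateB [0.461 0.193 0.013]
cast [ 0.406 -0.324  0.054]
fileh [0.282 0.285 0.022]
fileend [0.389 0.553 0.016]
[[-0.896  0.444 -0.001]
 [ 0.444  0.896 -0.002]
 [-0.    -0.002 -1.   ]]
```

send_rows:
  rows:
    - [0, 0, 0, -0.24, 0]
    - [0, 0, 0, -0.48, 0]
    - [0, 0, 0, -0.72, 0]
    - [0, -0.15, -0.14, -0.72, 0.15]
    - [0, -0.32, -0.3, -0.72, 0.35]
    - [0, -0.49, -0.46, -0.72, 0.55]
    - [0, -0.66, -0.62, -0.72, 0.75]
    - [0, -0.83, -0.78, -0.72, 0.9]
    - [0, -1, -0.94, -0.72, 1]
    - [0, -1, -0.94, -0.72, 1]
    - [0, -1, -0.94, -0.72, 1]

```text
time_s: 1.48
position: [0.4078, 0.2614, 0.4024]
tcp_rot: [0.461, 0.887, 0.0, -0.0]
ft_force: [-0.4, 1.2, 0.1]
grip_width: 0.0871
gripper_force: 0.0
```

```bash
cat > g.py <<'E'
from h import *
from scipy.spatial.transform import Rotation as Ro
def go(T,yaw=0.512):
    s=ctrl.read_state();R=Ro.from_quat(s['tcp_rot']).as_matrix();p=np.array(s['position'])
    yw=np.arctan2(R[1,1],R[0,1])
    print('t',s['time_s'],'p',p.round(4),'shares',((R.T@(np.array(T)-p))/.25).round(3),'turn',round((yw-yaw)/.5,3),'zaxis',R[:,2].round(3),'F',np.round(s['ft_force'],1),'w',s['grip_width'],'gf',s['gripper_force'])
E
python3 -c "
from g import *
go([.490,.046,.40])"
```

```text
t 1.475 p [0.4078 0.2614 0.4024] shares [-0.894 -0.225  0.009] turn 0.199 zaxis [-0.001  0.001 -1.   ] F [-0.4  1.2  0.1] w 0.08713132298486956 gf 0.0
```

send_rows:
  rows:
    - [0, -0.2, -0.05, 0, 0.05]
    - [0, -0.4, -0.1, 0, 0.1]
    - [0, -0.6, -0.15, 0, 0.15]
    - [0, -0.8, -0.2, 0, 0.2]
    - [0, -0.894, -0.225, 0, 0.2]
    - [0, -0.894, -0.225, 0, 0.2]
    - [0, -0.894, -0.225, 0, 0.2]

```text
time_s: 2.35
position: [0.4901, 0.0483, 0.4022]
tcp_rot: [0.504, 0.864, -0.0, -0.0]
ft_force: [-0.4, 0.8, 0.3]
grip_width: 0.0871
gripper_force: 0.0
```

```bash
python3 - <<'E'
from g import *
go([.490,.046,.290])
a,_=snap('scene','s1');b,_=snap('top','t1')
cv2.imwrite('pics/c1.png',np.hstack([cv2.resize(a[90:250,260:420],(400,400)),cv2.resize(b[140:260,230:350],(400,400))]))
E
```

```text
t 2.35 p [0.4901 0.0483 0.4022] shares [-0.008 -0.005  0.449] turn 0.006 zaxis [-0.001  0.    -1.   ] F [-0.4  0.8  0.3] w 0.0871172938960282 gf 0.0
```

View pics/c1.png

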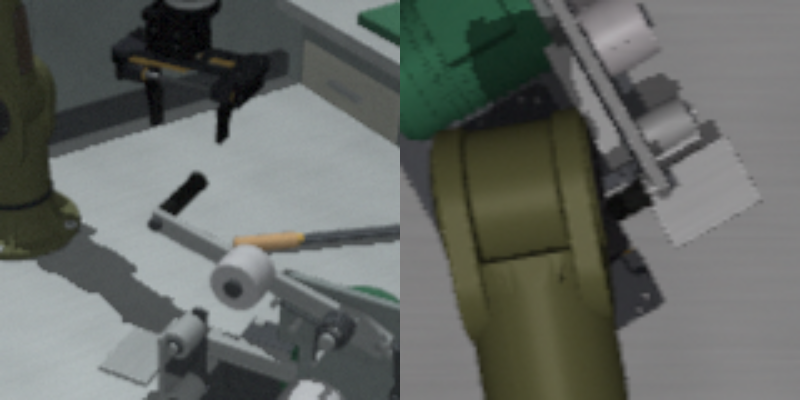

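The left crop shows the open fingers at (155,115) and (222,130), above and straddling the handle at (183,195). In the right crop the handle's inner end shows at (630,205) beside the wrist. The jaws are aligned, so I'll go down and close.

send_rows:
  rows:
    - [0, 0, 0, 0.12, 0]
    - [0, 0, 0, 0.25, 0]
    - [0, 0, 0, 0.36, 0]
    - [0, 0, 0, 0.45, 0]
    - [0, 0, 0, 0.45, 0]
    - [255, 0, 0, 0.45, 0]
    - [255, 0, 0, 0.45, 0]
    - [255, 0, 0, 0.45, 0]
    - [255, 0, 0, 0.45, 0]
    - [255, 0, 0, 0.45, 0]

```text
time_s: 3.7
position: [0.4904, 0.0456, 0.2902]
tcp_rot: [0.505, 0.863, 0.0, 0.0]
ft_force: [-0.6, 0.1, -0.3]
grip_width: 0.0452
gripper_force: 0.0
```

```bash
python3 - <<'E'
from g import *
go([.490,.046,.290])
a,_=snap('scene','s2')
cv2.imwrite('pics/c2.png',cv2.resize(a[90:250,260:420],(500,500)))
E
```

```text
t 3.7 p [0.4904 0.0456 0.2902] shares [ 0.002 -0.001  0.001] turn -0.002 zaxis [ 0.  0. -1.] F [-0.6  0.1 -0.3] w 0.045230758598881905 gf 0.0
```

View pics/c2.png

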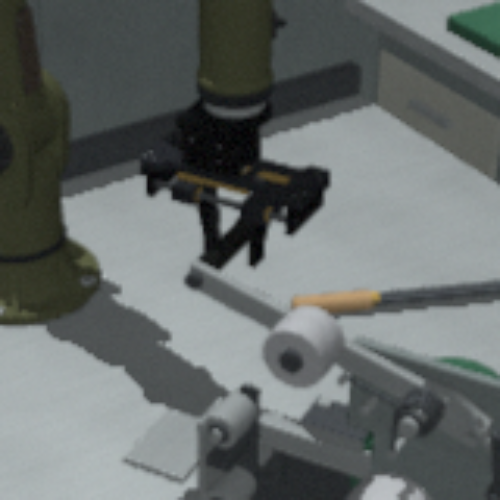

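The fingers at (210,235) and (257,245) straddle the handle at (235,240) and are still closing, so I'll give them more time.

send_rows:
  rows:
    - [255, 0, 0, 0, 0]
    - [255, 0, 0, 0, 0]
    - [255, 0, 0, 0, 0]
    - [255, 0, 0, 0, 0]
    - [255, 0, 0, 0, 0]
    - [255, 0, 0, 0, 0]
    - [255, 0, 0, 0, 0]

```text
time_s: 4.62
position: [0.4898, 0.0453, 0.2899]
tcp_rot: [0.506, 0.863, -0.001, -0.0]
ft_force: [-5.2, -1.9, 2.1]
grip_width: 0.0232
gripper_force: 30.0
```

send_rows:
  rows:
    - [255, 0, -0.007, 0.03, 0]
    - [255, 0, -0.014, 0.065, 0]
    - [255, 0, -0.019, 0.1, 0]
    - [255, 0, -0.024, 0.135, 0]
    - [255, 0, -0.027, 0.17, 0]
    - [255, 0, -0.03, 0.2, 0]
    - [255, 0, -0.03, 0.2, 0]
    - [255, 0, -0.03, 0.2, 0]
    - [255, 0, -0.03, 0.2, 0]

```text
time_s: 5.75
position: [0.4835, 0.0418, 0.2414]
tcp_rot: [0.506, 0.863, 0.0, -0.0]
ft_force: [-7.2, -1.8, 8.2]
grip_width: 0.0232
gripper_force: 30.0
```

```bash
python3 - <<'E'
from g import *
go([.490,.046,.290])
a,_=snap('scene','s3')
cv2.imwrite('pics/c3.png',cv2.resize(a[90:250,260:420],(500,500)))
E
```

```text
t 5.75 p [0.4835 0.0418 0.2414] shares [ 0.002  0.031 -0.194] turn -0.002 zaxis [-0.  0. -1.] F [-7.2 -1.8  8.2] w 0.023163814645448404 gf 30.018454547971487
```

View pics/c3.png

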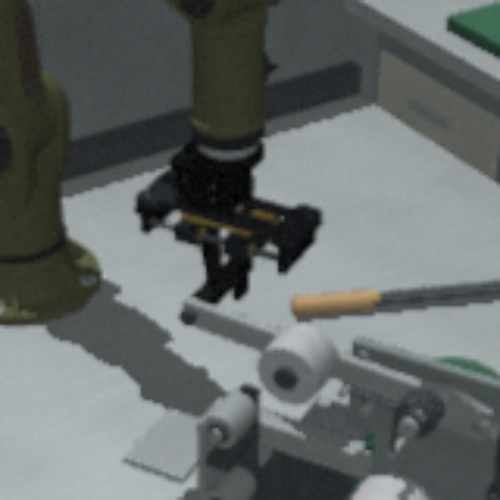

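The bar's end has dropped from about (195,272) to (190,312). The TCP fell 49 mm, so the angle is about 0.18, with 8 N of spring force in the grip. Now I'll ease it back up slowly.

send_rows:
  rows:
    - [255, 0, 0.002, -0.02, 0]
    - [255, 0, 0.004, -0.04, 0]
    - [255, 0, 0.006, -0.06, 0]
    - [255, 0, 0.009, -0.08, 0]
    - [255, 0, 0.012, -0.1, 0]
    - [255, 0, 0.015, -0.12, 0]
    - [255, 0, 0.018, -0.14, 0]
    - [255, 0, 0.022, -0.16, 0]
    - [255, 0, 0.026, -0.18, 0]
    - [255, 0, 0.03, -0.2, 0]
    - [255, 0, 0.03, -0.203, 0]
    - [255, 0, 0.03, -0.203, 0]

```text
time_s: 7.3
position: [0.4898, 0.0453, 0.2901]
tcp_rot: [0.506, 0.863, -0.001, -0.001]
ft_force: [-4.5, -2.2, -2.4]
grip_width: 0.0228
gripper_force: 30.0
```

send_rows:
  rows:
    - [255, 0, 0, 0, 0]
    - [255, 0, 0, 0, 0]
    - [255, 0, 0, 0, 0]

```text
time_s: 7.68
position: [0.4898, 0.0453, 0.2901]
tcp_rot: [0.506, 0.863, -0.001, -0.001]
ft_force: [-4.7, -1.7, -2.5]
grip_width: 0.0229
gripper_force: 30.0
```

```bash
python3 - <<'E'
from g import *
go([.490,.046,.290])
a,_=snap('scene','s4')
cv2.imwrite('pics/c4.png',cv2.resize(a[90:250,260:420],(500,500)))
E
```

```text
t 7.675 p [0.4898 0.0453 0.2901] shares [0.002 0.002 0.   ] turn -0.002 zaxis [-0.002 -0.001 -1.   ] F [-4.7 -1.7 -2.5] w 0.02286093329057308 gf 29.96511334553361
```

View pics/c4.png

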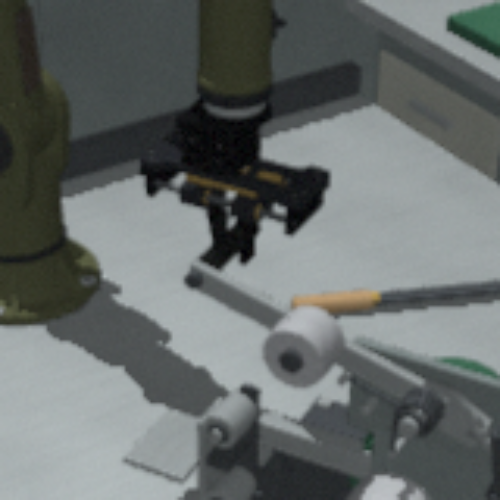

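The bar's end is back at (195,272), and the small downward force shows it against its rest stop. Next I'll push through the click to the stop.

send_rows:
  rows:
    - [255, 0, -0.009, 0.04, 0]
    - [255, 0, -0.017, 0.08, 0]
    - [255, 0, -0.022, 0.12, 0]
    - [255, 0, -0.027, 0.16, 0]
    - [255, 0, -0.03, 0.2, 0]
    - [255, 0, -0.031, 0.25, 0]
    - [255, 0, -0.03, 0.29, 0]
    - [255, 0, -0.029, 0.33, 0]
    - [255, 0, -0.025, 0.37, 0]
    - [255, 0, -0.022, 0.4, 0]
    - [255, 0, -0.018, 0.43, 0]
    - [255, 0, -0.018, 0.435, 0]

```text
time_s: 9.22
position: [0.486, 0.0431, 0.1832]
tcp_rot: [0.506, 0.863, -0.0, -0.0]
ft_force: [-9.2, -3.7, 11.6]
grip_width: 0.0234
gripper_force: 30.0
```

send_rows:
  rows:
    - [255, 0, 0, 0, 0]
    - [255, 0, 0, 0, 0]
    - [255, 0, 0, 0, 0]

```text
time_s: 9.6
position: [0.486, 0.0431, 0.1836]
tcp_rot: [0.506, 0.863, -0.0, -0.0]
ft_force: [-9.8, -3.7, 11.5]
grip_width: 0.0232
gripper_force: 30.0
```

```bash
python3 - <<'E'
from g import *
go([.490,.046,.183])
a,d=snap('scene','s5')
cv2.imwrite('pics/c5.png',cv2.resize(a[90:250,260:420],(500,500)))
E
```

```text
t 9.6 p [0.486  0.0431 0.1836] shares [0.002 0.02  0.002] turn -0.003 zaxis [-0.001  0.    -1.   ] F [-9.8 -3.7 11.5] w 0.023195973043476065 gf 30.02680465579033
```

View pics/c5.png

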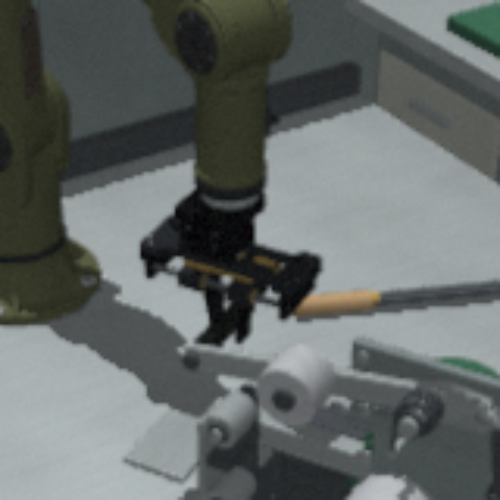

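The bar's end is now at (190,357) and the TCP has dropped 106.5 mm, about an angle of 0.40. I'll press slightly more to feel the stop.

send_rows:
  rows:
    - [255, 0, 0, 0.008, 0]
    - [255, 0, 0, 0.016, 0]
    - [255, 0, 0, 0.016, 0]
    - [255, 0, 0, 0.016, 0]

```text
time_s: 10.15
position: [0.4863, 0.0433, 0.1819]
tcp_rot: [0.506, 0.863, 0.001, -0.0]
ft_force: [-14.3, -3.1, 23.6]
grip_width: 0.0232
gripper_force: 30.1
```

```bash
python3 -c "
from plant import ctrl
print(ctrl.finish_job())"
```

```text
the job is handed in; nothing more can be done
None
```

I checked the tension arm about half way down (angle about 0.18) and eased it back to rest. I then pushed it past the click to its stop and handed in still holding it there by the handle, with about 24 N on the tool; no verdict came back.

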